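Shut and lock the blower filter box on the glass-cutting table

ROBOT

A 6-joint arm with a two-finger parallel gripper is mounted at the origin on the work surface. World frame = base frame: x ahead of the robot, y to its left, z up, the work surface at z = 0. Lengths are in m, angles in degrees, forces in N, time in s.
With the tool pointing down it reaches from about 0.35 to 0.875 m from the base axis. Payload 4.2 kg.
Tool frame: the origin (TCP) lies at the very end of the fingers, on their centre line; the grasp point (between the pads) lies 19 mm behind it (r.grip_point_offset is the distance from the TCP to the grasp point, in m); z points along the fingers, y is the line along which they close (so a half turn about z gives the same grasp; the last joint's range is limited). The gripper opens to 87 mm and grips with 3 to 60 N. Pads are 19 mm wide; open, the fingers measure 117 mm over their backs; the gripper's body (75 mm by 190 mm) begins 51 mm behind the grasp point.
Start: joints at [-58.98, 22.042, 0.453, 0, -68.411, -14.817], TCP at [0.174, -0.6, 0.223] pointing down, gripper open.
Joint ranges: [-179.83, 179.83], [-69.29, 118.12], [-61.27, 80.66], [-181.25, 117.63], [-171.15, -9.14], [-177.46, 177.46]. Speed limits (degrees/s): [159.86, 159.86, 180, 180, 180, 180].

INTERFACE

Orientations are given as a 3x3 rotation matrix whose columns are the frame's x, y, z axes.
In Python, from station import r gives the robot as it stands.
- The arm moves only by the tool move_arm, never from a script. Its argument "series" is a list of rows, each a list of 3 entries, a list of its own where there are three numbers: the turn, a rotation vector about the tool's x, y, z as a fraction of full scale, then the shift along the tool's x, y, z as a fraction of full scale, then the opening, from 0 (shut) to 1 (fully open). A call has 1 to 12 rows; each row shifts and turns the commanded pose from where the row before left it, along the tool's axes as they then stand; what a row does not reach is not made up. Full scale, the value 1, is 0.5 m for a shift and 0.1 rad for a turn. A row lasts 1/10 s, in which the tool goes at most 50 mm and 8.59 degrees, less where a joint would pass 70% of its speed; a pose out of reach is approached as far as the arm can. A call with a number of a shift or a turn outside -1 to 1 is refused whole. A call with a gripper value outside its range is refused whole. The fingers move at their own pace and stop on an object; the grip force is fixed at half the most. Time passes only in rows, so rows that do not move let the fingers close. It gives the time, the measured TCP pose, the force, the opening and the grip force at its end, in the units of the state.
- r.sense(): the state, without advancing time (a new reading comes with each control period).
- r.capture(name): name is "side" or "top" or "wrist"; returns a dict with "img" (384x512x3 uint8, red, green, blue), "fx", "fy", "cx", "cy" (pixels), "origin" and "orientation" of the camera in the world. Camera axes: x right, y up, looking along -z (the intrinsics and any distortion apply to the point x, -y, -z); pixel columns grow to the right and rows downward; lengths in m; the calibration is good to about 2 mm. A picture is of the moment at which its call begins. There is no depth.
- r.finish_job(): hands the job in; it is judged then, once.
Trained networks look in the newest picture that a camera, given by its name, has taken for a name from the list of things; names that differ only in an ending like _2 or _b are one class to them, and where a whole thing is asked for, a point or a joint stands for the part that bears it (a point fixed in the world has none). Each returns a list of dicts, best first, with "score" (0 to 1); they miss things now and then, are a little off and sometimes report something else, mostly with a low value. They report only what shows in the picture. A call takes as long as a camera call.
- r.cut_out(target, camera): "pixels" (384x512 bool, what is visible of it) and "centre" ([column, row] in pixels, amid what is visible of it).
- r.pinpoint(target, camera): "centre" ([column, row] in pixels: a listed point, or the origin of a listed thing).
The state is a dict: "time_s": time; "joints": joint angles; "joint_velocities": joint speeds; "effort": joint torques, N m; "tcp_pos": TCP position; "ee_rot": TCP orientation; "wrist_force": force on the tool from outside, world axes, zero at the start; "moment": the same for the moment, N m; "gripper_width": opening from 0.0 (shut) to 1.0 (fully open); "gripper_force": force on a finger pad.
Only numpy, scipy, OpenCV 4.12 (cv2) and the standard library are available. Lean on these libraries where they do the work, as an engineer would, in place of code of your own. Each camera call takes 0.05 s, during which the arm holds its last target. There are 200 camera calls.

TASK

The blower's filter has just been changed: with the fingertips, push the filter box's cover down shut on its gasket without slamming it, then set a fingertip in the slot of the latch disc and turn it clockwise (seen from above) the full quarter turn, until the cam holds the cover flush. Do not lift the cover any further open, and leave the glass, the spray bottle and the old filter standing where they are.

Things in the scene. Friction and masses are not known exactly. Their poses are not given: they have to be found in the camera images.
- filter_box: Grey steel filter box, fixed to the felt-covered table: 230 mm deep (x), 280 mm wide (y), 110 mm high below its cover. Origin: centre of its underside, on the table. x points from the front (latch side, towards the robot, give or take yaw) to the hinge side, y to the left, z up. A black duct, 82 mm thick, leaves the back wall and goes down through the table within 95 mm of it.
- cover (a joint): Hinge angle of the cover, rad: 0 = shut flush, grows as its front edge rises; starts ajar. Stiff hinge: the cover stays where left, 1 to 4 N down near the front moves it. Over the last 0.022 rad a foam gasket pushes back: flush takes about 12 N; let go unlocked, it springs back to about 0.012 rad (2.5 mm at the front edge). From there the latch's cam, when turned, draws it flush by itself.
- latch (a joint): Angle of the latch disc, rad: 0 = open, 1.571 = locked, at its stop; grows clockwise seen from above; starts between 0 and 0.3; stays where left. At 0 the slot lies parallel to the cover's front edge (yellow pointer at the red mark, right), at 1.571 square to it (pointer at the green mark, front). Turning takes up to 0.25 N m as the cam draws the cover down: about 12 N at 20 mm from the axis.
- slot (a point): Centre of the latch disc on its axis, level with its upper face. Turns with the disc: y runs along the slot, away from the yellow pointer; z square to the cover, up. Black disc 88 mm across. Slot: straight pocket across its middle, 34 mm wide, 74 mm long, closed at both ends, 16 mm deep, upright walls, flat grey floor. A fingertip 8 to 14 mm deep near one end, led round the axis, turns the disc.
- press_point (a point): Bare flat spot on the cover's upper face for pushing it down: 185 mm from the hinge, 95 mm right of the middle line. Moves with the cover; z square to it.
- cover_edge (a point): Middle of the cover's front edge, on its upper face. The cover: grey sheet, 230 mm from hinge to front edge, 280 mm wide, 12 mm thick, hinged on the box's top back edge (box x = +115 mm, height 110 mm); upper face 122 mm above the table when shut. Latch axis on its middle line, 160 mm from the hinge; disc's face 1 mm above the cover's, in a steel ring 107 mm across, 1.5 mm high.
- glass_stack: Bystander: stack of nine green right-angled triangular glass panes, legs 100 mm, 54 mm high. Origin: middle of the longest side, on the table.
- spray_bottle: Bystander: spray bottle, yellowish body 72 mm in diameter, orange trigger head, 203 mm high. Origin: centre of its underside.
- old_filter: Bystander: the dirty filter that was taken out, a brown pleated block 100 x 100 x 38 mm lying flat. Origin: centre of its underside.

How it is judged:
By the outcome, as a careful person would: the job done as asked, in the order asked, and still so for the second after the job is handed in, with the robot touching nothing.
It also fails if it takes over 45 s, if anything falls off the work surface, if the arm or the gripper's body presses on something with over 40 N, if the wrist force passes 120 N, or if a joint passes its speed limit or range.

## Working session

There is one attempt and no reset: what is moved stays moved. The work goes in short steps, Python scripts to look and compute and a tool call to move; the robot and the scene stay as the last step left them, time stands still between calls to the robot, and variables do not carry over. Pictures are saved under pics/ and viewed, at most 10 in all, crops included, and the job is handed in when it is done.

Besides the shell and the picture viewer there is one more tool, called after "Emit:" by a JSON object that holds its "api" and its "payload", one argument or row to a line. move_arm: Moves the arm, as the interface text tells. Its arguments: {"type":"object","properties":{"series":{"type":"array"}},"required":["series"]}

```bash
mkdir -p pics
cat > h.py <<'E'
import numpy as np,cv2
from station import r
def ray(c,p):
    d=np.array([(p[0]-c['cx'])/c['fx'],-(p[1]-c['cy'])/c['fy'],-1.]);R=np.array(c['orientation']);d=R@d
    return np.array(c['origin']),d/np.linalg.norm(d)
def proj(c,X):
    q=np.array(c['orientation']).T@(np.array(X)-np.array(c['origin']))
    return np.array([c['cx']+c['fx']*q[0]/-q[2],c['cy']-c['fy']*q[1]/-q[2]])
def tri(rs):
    A=0;b=0
    for o,d in rs:
        P=np.eye(3)-np.outer(d,d);A=A+P;b=b+P@o
    X=np.linalg.solve(A,b);return X,[np.linalg.norm((np.eye(3)-np.outer(d,d))@(X-o)) for o,d in rs]
E
python3 - <<'E'
from h import *
C={k:r.capture(k) for k in("side","top")}
print({k:[x for x in C["top"] if x!="img"]})if 0 else print(C["top"].keys())
cv2.imwrite("pics/a.png",cv2.cvtColor(np.vstack([C["side"]["img"],C["top"]["img"]])[:, :],cv2.COLOR_RGB2BGR)[:,:] if 0 else cv2.cvtColor(C["side"]["img"],cv2.COLOR_RGB2BGR))
cv2.imwrite("pics/b.png",cv2.cvtColor(C["top"]["img"],cv2.COLOR_RGB2BGR))
for n in["filter_box","slot","press_point","cover_edge","glass_stack","spray_bottle","old_filter"]:
    rs=[]
    for k in C:
        p=r.pinpoint(n,k)
        if p: print(n,k,np.round(p[0]["centre"],1),round(p[0]["score"],2)); rs.append(ray(C[k],p[0]["centre"]))
    if len(rs)==2: print(np.round(tri(rs)[0],4),np.round(tri(rs)[1],4))
    elif rs: o,d=rs[0];print("z0:",o-d*o[2]/d[2])
for k in C: print(k,C[k]["origin"],C[k]["fx"])
print(r.sense())
E
```

```text
dict_keys(['img', 'fx', 'fy', 'cx', 'cy', 'origin', 'orientation'])
filter_box side [260.7 222.1] 0.82
filter_box top [271.  205.2] 0.65
[ 0.6106  0.0258 -0.0119] [0.0022 0.0022]
slot side [270.9 175. ] 0.81
slot top [268.6 201.2] 0.95
[0.5809 0.0368 0.1644] [0.0009 0.0009]
press_point side [285.  159.9] 0.89
press_point top [304.5 219.7] 0.57
[ 0.5469 -0.0599  0.159 ] [0.0041 0.0041]
cover_edge side [295.3 171.3] 0.81
cover_edge top [263.4 223. ] 0.75
[0.5157 0.0456 0.1875] [0.0039 0.0039]
glass_stack side [277.2 277.5] 0.92
glass_stack top [182.5 220.4] 0.72
[0.5342 0.2768 0.01  ] [0.0017 0.0017]
spray_bottle top [351.8 223.7] 0.81
z0: [ 0.57268695 -0.21213891  0.        ]
old_filter side [212.7 271.5] 0.97
old_filter top [200.8 166.7] 0.58
[ 0.7089  0.2464 -0.0198] [0.0002 0.0002]
side [0.43239976 1.14878132 0.85354066] 473.3687985823479
top [0.31108683 0.05724408 1.42480107] 497.03497052111794
{'time_s': 0.8, 'joints': array([-5.89806095e+01,  2.20377228e+01,  4.52596636e-01, -1.80363714e-03,
       -6.84097752e+01, -1.48168723e+01]), 'joint_velocities': array([-0.07297977,  0.06586734, -0.01804421,  0.10670638, -0.01068034,
        0.04634597]), 'effort': array([-1.36682647e-04, -3.90409648e+01,  1.87611043e+01,  4.22399282e+00,
        1.55754271e-02, -4.22116443e-05]), 'tcp_pos': array([ 0.17442431, -0.60014466,  0.22258692]), 'ee_rot': array([[-9.60284653e-01, -2.79022186e-01,  7.09430235e-05],
       [-2.79022190e-01,  9.60284652e-01, -6.11782670e-05],
       [-5.10554028e-05, -7.85432287e-05, -9.99999996e-01]]), 'wrist_force': array([-0.47496877,  0.42489063,  0.56133497]), 'moment': array([ 0.03630883,  0.00955157, -0.03704148]), 'gripper_force': 0.0, 'gripper_width': 0.9994685497492694}
```

View pics/a.png

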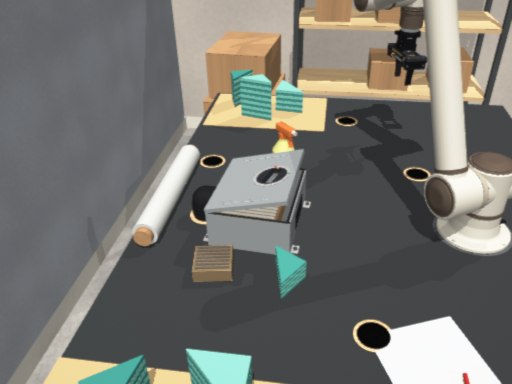

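View pics/b.png

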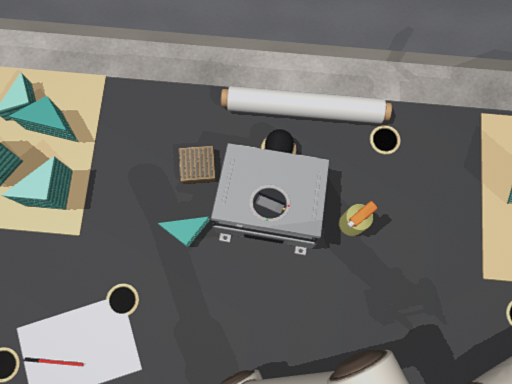

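The side view shows the box ajar at about (260,200), with the glass and old filter to its left and the bottle to its right. The top view shows the disc at (269,203), the front edge running from (215,222) to (320,237) so the yaw is about -8°, and the bottle at (357,218), close on the right. Next I fit a model.

```bash
cat >> h.py <<'E'
from scipy.optimize import least_squares
def pts(q):
    x,y,w,f=q;R=np.array([[np.cos(w),-np.sin(w),0],[np.sin(w),np.cos(w),0],[0,0,1]])
    def P(d,l,h=.012): # d from hinge forward, l left, h above cover underside
        v=np.array([.115-d*np.cos(f)-h*np.sin(f),l,.110+d*np.sin(f)+h*np.cos(f)])
        return R@v+[x,y,0]
    return dict(slot=P(.16,0,.013),press_point=P(.185,-.095),cover_edge=P(.23,0),filter_box=np.array([x,y,0.]))
def fit(obs,q0=(.61,.03,-.14,.27)):
    g=lambda q:np.concatenate([(proj(c,pts(q)[n])-p)*w for n,c,p,w in obs])
    s=least_squares(g,q0,loss='soft_l1',f_scale=1.5);return s.x,g(s.x).reshape(-1,2)
def observe(cams,names=("slot","press_point","cover_edge","filter_box")):
    obs=[];C={}
    for k in cams:
        C[k]=r.capture(k)
        for n in names:
            p=r.pinpoint(n,k)
            if p and p[0]["score"]>.3: obs.append((n,C[k],np.array(p[0]["centre"]),p[0]["score"]*(.4 if n=="filter_box" else 1)*C[k]["fx"]/480))
    return obs,C
E
python3 - <<'E'
from h import *
obs,C=observe(("side","top"))
q,res=fit(obs);print(np.round(q,4));print(np.round(res,1).tolist())
for n,p in pts(q).items(): print(n,np.round(p,4))
E
```

```text
[ 0.6202  0.0332 -0.0731  0.2775]
[[0.8, -2.6], [-1.8, 0.8], [-0.1, -0.2], [-0.1, 0.0], [0.2, -0.8], [-0.4, 2.4], [0.2, -1.0]]
slot [0.5779 0.0363 0.1663]
press_point [ 0.5472 -0.0567  0.1722]
cover_edge [0.511  0.0412 0.1845]
filter_box [0.6202 0.0332 0.    ]
```

Emit:
{"api": "move_arm", "payload": {
  "series": [
    [[0, 0, -1], [0, 0, -0.03], 0],
    [[0, 0, -1], [0, 0, -0.03], 0],
    [[0, 0, -1], [0, 0, -0.03], 0],
    [[0, 0, -1], [0, 0, -0.03], 0],
    [[0, 0, -1], [0, 0, -0.03], 0],
    [[0, 0, -1], [0, 0, -0.03], 0],
    [[0, 0, -1], [0, 0, -0.03], 0],
    [[0, 0, -1], [0, 0, -0.03], 0],
    [[0, 0, -1], [0, 0, -0.03], 0],
    [[0, 0, -1], [0, 0, -0.03], 0],
    [[0, 0, -1], [0, 0, -0.03], 0],
    [[0, 0, -0.9], [0, 0, -0.03], 0]
  ]
}}

```text
time_s: 2.5
tcp_pos: [0.1744, -0.6, 0.4032]
ee_rot: [[-0.094, -0.996, 0.0], [-0.996, 0.094, 0.0], [-0.0, -0.0, -1.0]]
wrist_force: [-0.5, 0.2, 0.3]
gripper_width: 0.033
gripper_force: 0.0
```

Emit:
{"api": "move_arm", "payload": {
  "series": [
    [[0, 0, 0], [-0.083, -0.039, 0], 0],
    [[0, 0, 0], [-0.083, -0.039, 0], 0],
    [[0, 0, 0], [-0.083, -0.039, 0], 0],
    [[0, 0, 0], [-0.083, -0.039, 0], 0],
    [[0, 0, 0], [-0.083, -0.039, 0], 0],
    [[0, 0, 0], [-0.083, -0.039, 0], 0],
    [[0, 0, 0], [-0.083, -0.039, 0], 0],
    [[0, 0, 0], [-0.083, -0.039, 0], 0],
    [[0, 0, 0], [-0.083, -0.039, 0], 0],
    [[0, 0, 0], [-0.083, -0.039, 0], 0],
    [[0, 0, 0], [-0.083, -0.039, 0], 0],
    [[0, 0, 0], [-0.083, -0.039, 0], 0]
  ]
}}

```text
time_s: 3.7
tcp_pos: [0.4565, -0.1256, 0.403]
ee_rot: [[-0.098, -0.995, 0.001], [-0.995, 0.098, -0.0], [-0.0, -0.001, -1.0]]
wrist_force: [1.9, -0.4, 0.3]
gripper_width: 0.006
gripper_force: 0.0
```

```bash
cat > look.py <<'E'
import sys
from h import *
o2,C2=observe(("side","top","wrist"))
q,res=fit(o2);print(np.round(q,4))
for o,e in zip(o2,res): print(o[0],np.round(o[2]),np.round(e,1))
for n,p in pts(q).items(): print(n,np.round(p,4))
s=r.sense();print(s["tcp_pos"],C2["wrist"]["origin"],s["joints"].round(1))
cv2.imwrite(f"pics/{sys.argv[1]}.png",cv2.cvtColor(C2["wrist"]["img"],cv2.COLOR_RGB2BGR))
E
python3 look.py w1
```

```text
[0.6192 0.0403 0.0041 0.2402]
slot [270. 176.] [2.1 0.3]
press_point [286. 160.] [-1.1 -0.5]
cover_edge [298. 174.] [-1.4 -0. ]
filter_box [260. 219.] [-0.4  0.7]
press_point [190. 225.] [ 0.4 -0.1]
slot [0.5757 0.0401 0.1607]
press_point [ 0.5521 -0.055   0.1657]
cover_edge [0.508  0.0398 0.1764]
filter_box [0.6192 0.0403 0.    ]
[ 0.45585901 -0.12779451  0.40260065] [ 0.44901923 -0.19865523  0.56554917] [  4.1   2.4   0.3   0.  -87.8  -9.7]
```

View pics/w1.png

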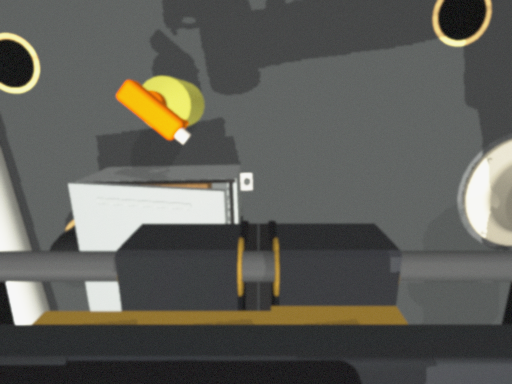

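The wrist view shows the bottle at (170,105), well to the right. The cover is partly hidden under the gripper, with its edge from (75,185) to (225,200). The press point estimate is good enough, so I move above it.

Emit:
{"api": "move_arm", "payload": {
  "series": [
    [[0, 0, 0], [-0.053, -0.057, 0], 0],
    [[0, 0, 0], [-0.053, -0.057, 0], 0],
    [[0, 0, 0], [-0.053, -0.057, 0], 0],
    [[0, 0, 0], [0, 0, 0.08], 0],
    [[0, 0, 0], [0, 0, 0.08], 0],
    [[0, 0, 0], [0, 0, 0.08], 0],
    [[0, 0, 0], [0, 0, 0.08], 0],
    [[0, 0, 0], [0, 0, 0.06], 0],
    [[0, 0, 0], [0, 0, 0.02], 0],
    [[0, 0, 0], [0, 0, 0], 0],
    [[0, 0, 0], [0, 0, 0], 0]
  ]
}}

```text
time_s: 5.55
tcp_pos: [0.5502, -0.0567, 0.2043]
ee_rot: [[-0.097, -0.995, 0.003], [-0.995, 0.097, -0.0], [-0.0, -0.003, -1.0]]
wrist_force: [0.0, 1.5, 0.7]
gripper_width: 0.006
gripper_force: 0.0
```

```bash
python3 look.py w2
python3 - <<'E'
from h import *
C=r.capture("side")
i=cv2.resize(C["img"][120:280,180:340],(640,640),interpolation=3);j=cv2.imread("pics/w2.png")[:,:,::-1]
cv2.imwrite("pics/s2.png",cv2.cvtColor(i,cv2.COLOR_RGB2BGR)[:600])
E
```

```text
[ 0.6201  0.0334 -0.0547  0.275 ]
press_point [287. 155.] [-0.9  1.7]
cover_edge [296. 173.] [ 0.  -0.9]
filter_box [261. 220.] [-0.8  0.1]
slot [184. 223.] [ 53.  -12.8]
press_point [304. 216.] [0.3 0.8]
cover_edge [264. 225.] [1.2 1.5]
filter_box [304. 218.] [-7.9 -4. ]
press_point [259. 216.] [0.2 0.8]
slot [0.5777 0.0358 0.166 ]
press_point [ 0.5487 -0.0578  0.1718]
cover_edge [0.5107 0.0394 0.184 ]
filter_box [0.6201 0.0334 0.    ]
[ 0.54885302 -0.0567204   0.20248866] [ 0.54257692 -0.12696226  0.36553325] [ 10.9  15.8 -11.7   0.  -62.5 -16.6]
```

View pics/s2.png

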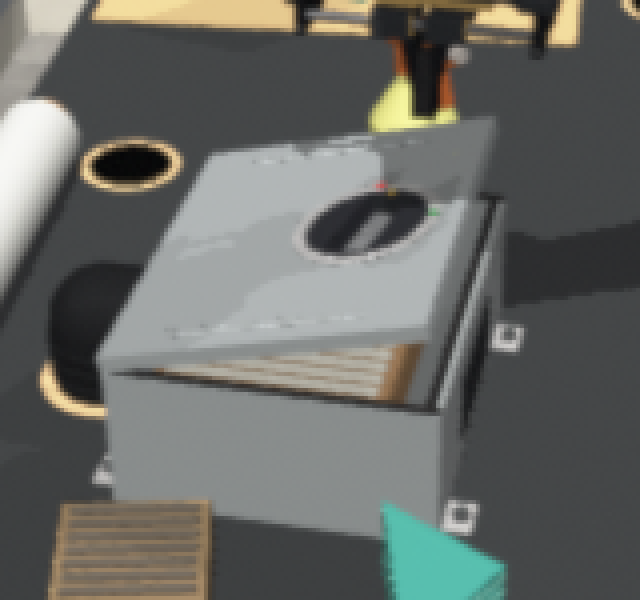

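The side crop shows the fingertips at (427,110) above the cover's right front corner. The disc is at (368,222), with its pointer near the red mark. Next I push down slowly.

Emit:
{"api": "move_arm", "payload": {
  "series": [
    [[0, 0, 0], [0, 0, 0.012], 0],
    [[0, 0, 0], [0, 0, 0.012], 0],
    [[0, 0, 0], [0, 0, 0.012], 0],
    [[0, 0, 0], [0, 0, 0.006], 0],
    [[0, 0, 0], [0, 0, 0.006], 0],
    [[0, 0, 0], [0, 0, 0.006], 0],
    [[0, 0, 0], [0, 0, 0.006], 0],
    [[0, 0, 0], [0, 0, 0.006], 0],
    [[0, 0, 0], [0, 0, 0.006], 0],
    [[0, 0, 0], [0, 0, 0.006], 0],
    [[0, 0, 0], [0, 0, 0.006], 0],
    [[0, 0, 0], [0, 0, 0.006], 0]
  ]
}}

```text
time_s: 7.55
tcp_pos: [0.5488, -0.0567, 0.1574]
ee_rot: [[-0.098, -0.995, -0.0], [-0.995, 0.098, -0.0], [0.0, 0.0, -1.0]]
wrist_force: [-0.6, 0.8, 1.0]
gripper_width: 0.006
gripper_force: 0.5
```

Emit:
{"api": "move_arm", "payload": {
  "series": [
    [[0, 0, 0], [0, 0, 0.005], 0],
    [[0, 0, 0], [0, 0, 0.005], 0],
    [[0, 0, 0], [0, 0, 0.005], 0],
    [[0, 0, 0], [0, 0, 0.005], 0],
    [[0, 0, 0], [0, 0, 0.005], 0],
    [[0, 0, 0], [0, 0, 0.005], 0],
    [[0, 0, 0], [0, 0, 0.005], 0],
    [[0, 0, 0], [0, 0, 0.005], 0],
    [[0, 0, 0], [0, 0, 0.005], 0],
    [[0, 0, 0], [0, 0, 0.005], 0],
    [[0, 0, 0], [0, 0, 0.005], 0],
    [[0, 0, 0], [0, 0, 0.004], 0]
  ]
}}

```text
time_s: 8.75
tcp_pos: [0.5488, -0.0567, 0.1278]
ee_rot: [[-0.098, -0.995, -0.0], [-0.995, 0.098, -0.0], [0.0, 0.0, -1.0]]
wrist_force: [-0.3, 0.6, 0.5]
gripper_width: 0.008
gripper_force: 0.4
```

Run:
```python
from h import *
C=r.capture("side");D=r.capture("top")
i=cv2.resize(C["img"][120:270,180:330],(400,400),interpolation=3);j=cv2.resize(D["img"][130:260,200:330],(400,400),interpolation=3)
cv2.imwrite("pics/s3.png",cv2.cvtColor(np.hstack([i,j]),cv2.COLOR_RGB2BGR))
print(r.sense()["wrist_force"],r.sense()["tcp_pos"])
```

```text
[ 0.47650407 -0.38233974  0.17234281] [ 0.54885594 -0.05668517  0.1276704 ]
```

View pics/s3.png

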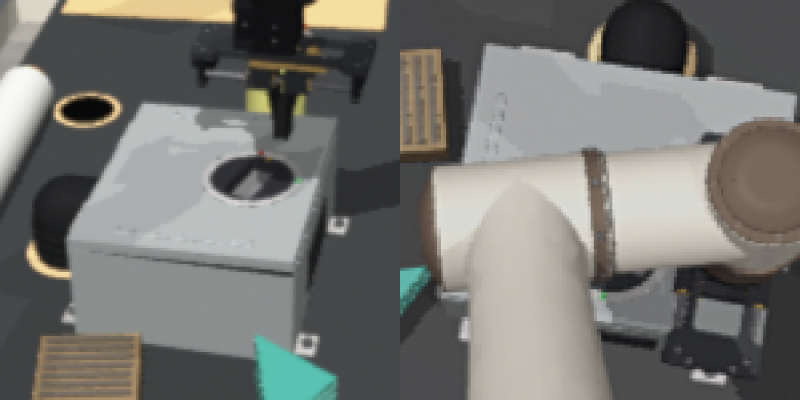

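The side crop shows the cover nearly shut, with a thin dark gap left at the front from (190,250) to (290,270), and the fingertips on it at (283,130). I press on.

Emit:
{"api": "move_arm", "payload": {
  "series": [
    [[0, 0, 0], [0, 0, 0.002], 0],
    [[0, 0, 0], [0, 0, 0.002], 0],
    [[0, 0, 0], [0, 0, 0.002], 0],
    [[0, 0, 0], [0, 0, 0.002], 0],
    [[0, 0, 0], [0, 0, 0.002], 0],
    [[0, 0, 0], [0, 0, 0.001], 0],
    [[0, 0, 0], [0, 0, 0.001], 0]
  ]
}}

```text
time_s: 9.55
tcp_pos: [0.5488, -0.0567, 0.1232]
ee_rot: [[-0.097, -0.995, 0.0], [-0.995, 0.097, -0.0], [0.0, -0.0, -1.0]]
wrist_force: [-4.2, 1.2, 9.3]
gripper_width: 0.004
gripper_force: 4.4
```

Emit:
{"api": "move_arm", "payload": {
  "series": [
    [[0, 0, 0], [0, 0, 0.001], 0],
    [[0, 0, 0], [0, 0, 0.001], 0],
    [[0, 0, 0], [0, 0, 0.001], 0],
    [[0, 0, 0], [0, 0, 0.001], 0],
    [[0, 0, 0], [0, 0, 0], 0]
  ]
}}

```text
time_s: 10.05
tcp_pos: [0.5488, -0.0567, 0.1223]
ee_rot: [[-0.097, -0.995, 0.001], [-0.995, 0.097, -0.001], [0.0, -0.001, -1.0]]
wrist_force: [-6.1, 2.6, 13.7]
gripper_width: 0.002
gripper_force: 6.6
```

Emit:
{"api": "move_arm", "payload": {
  "series": [
    [[0, 0, 0], [0, 0, 0.001], 0],
    [[0, 0, 0], [0, 0, 0.001], 0],
    [[0, 0, 0], [0, 0, 0.001], 0],
    [[0, 0, 0], [0, 0, 0.001], 0],
    [[0, 0, 0], [0, 0, 0], 0]
  ]
}}

```text
time_s: 10.55
tcp_pos: [0.5488, -0.0567, 0.1222]
ee_rot: [[-0.096, -0.995, 0.001], [-0.995, 0.096, -0.001], [0.001, -0.001, -1.0]]
wrist_force: [-9.4, 3.9, 22.1]
gripper_width: 0.006
gripper_force: 11.1
```

The cover is flush: TCP z has stalled at 0.122 with 22 N. I release gently, rise and turn.

Emit:
{"api": "move_arm", "payload": {
  "series": [
    [[0, 0, 0], [0, 0, -0.006], 0],
    [[0, 0, 0], [0, 0, -0.006], 0],
    [[0, 0, 0], [0, 0, -0.02], 0],
    [[0, 0, -1], [0, 0, -0.04], 0],
    [[0, 0, -1], [0, 0, -0.04], 0.3],
    [[0, 0, -1], [0, 0, -0.04], 0.3],
    [[0, 0, -1], [0, 0, -0.04], 0.3],
    [[0, 0, -1], [0, 0, -0.04], 0.3],
    [[0, 0, -1], [0, 0, -0.04], 0.3],
    [[0, 0, -1], [0, 0, -0.04], 0.3],
    [[0, 0, -1], [0, 0, -0.04], 0.3],
    [[0, 0, -1], [0, 0, -0.02], 0.3]
  ]
}}

```text
time_s: 11.75
tcp_pos: [0.5497, -0.0568, 0.3062]
ee_rot: [[0.722, -0.692, 0.003], [-0.692, -0.722, 0.0], [0.002, -0.002, -1.0]]
wrist_force: [1.0, 0.5, 0.1]
gripper_width: 0.298
gripper_force: 0.0
```

Emit:
{"api": "move_arm", "payload": {
  "series": [
    [[0, 0, 0], [-0.07, -0.016, 0], 0.39],
    [[0, 0, 0], [-0.07, -0.016, 0], 0.39],
    [[0, 0, 0], [-0.07, -0.016, 0], 0.39],
    [[0, 0, 0], [-0.07, -0.016, 0], 0.39],
    [[0, 0, -1], [0, 0, 0], 0.39],
    [[0, 0, -1], [0, 0, 0], 0.39],
    [[0, 0, -1], [0, 0, 0], 0.39],
    [[0, 0, -1], [0, 0, 0], 0.39],
    [[0, 0, 0], [0, 0, 0], 0.39]
  ]
}}

```text
time_s: 12.65
tcp_pos: [0.4706, 0.0638, 0.3041]
ee_rot: [[0.933, -0.361, 0.0], [-0.361, -0.933, 0.0], [0.0, -0.0, -1.0]]
wrist_force: [0.1, 0.0, 0.1]
gripper_width: 0.389
gripper_force: 0.0
```

```bash
python3 look.py w4
```

```text
[ 0.6169  0.0318 -0.0966  0.0238]
slot [273. 186.] [1.  0.1]
press_point [291. 170.] [-1.4  0.3]
filter_box [260. 220.] [-0.3 -0.1]
slot [266. 206.] [0.9 0.5]
press_point [304. 223.] [-1.9  0.1]
filter_box [269. 206.] [ 0.2 -1.9]
slot [248.  68.] [-0.3 -0.1]
press_point [347.  66.] [0.6 0. ]
cover_edge [266. 138.] [0.1 0.1]
filter_box [241.  44.] [-0.  -0.4]
slot [0.5718 0.0361 0.1268]
press_point [ 0.5378 -0.056   0.1264]
cover_edge [0.5022 0.0429 0.1275]
filter_box [0.6169 0.0318 0.    ]
[0.47052806 0.06367108 0.3040786 ] [0.53683    0.03804735 0.46680203] [ 27.4   4.1 -11.5  -0.  -74.4  41.5]
```

View pics/w4.png

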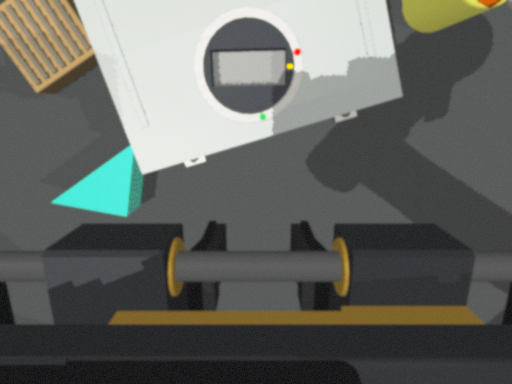

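The wrist view shows the disc at about (249,66) in its ring. The slot lies horizontal from (213,68) to (286,68), already parallel to the tool's y, with the yellow pointer at (290,67) and the red mark at (297,51). I measure the centre.

Run:
```python
from h import *
C=r.capture("wrist");im=C["img"];h=cv2.cvtColor(im,cv2.COLOR_RGB2GRAY)
m=np.zeros_like(h);m[0:125,190:310]=(h[0:125,190:310]<95)
n,l,st,ce=cv2.connectedComponentsWithStats(m);i=1+np.argmax(st[1:,4])
c=max(cv2.findContours((l==i).astype(np.uint8),0,2)[0],key=cv2.contourArea);e=cv2.fitEllipse(c);print("disc",e)
x,y=e[0]
s=np.zeros_like(h);s[45:92,205:287]=(h[45:92,205:287]>110)
n,l,st,ce=cv2.connectedComponentsWithStats(s);i=1+np.argmax(st[1:,4]);c=max(cv2.findContours((l==i).astype(np.uint8),0,2)[0],key=cv2.contourArea);print("slot",cv2.minAreaRect(c))
yp=np.argwhere((im[:,:,0]>180)&(im[:,:,1]>140)&(im[:,:,2]<90));yp=yp[(yp[:,0]>40)&(yp[:,0]<95)&(yp[:,1]>270)&(yp[:,1]<310)].mean(0)[::-1];print(yp)
f=lambda p,z:(lambda o,d:o+d*(z-o[2])/d[2])(*ray(C,p))
D=f(e[0],.1245);Y=f(yp,.1245);rr=cv2.minAreaRect(c)[0];S=f(rr,.109)
print(D,Y,S,np.degrees(np.arctan2(*(D-Y)[1::-1])))
```

```text
disc ((248.71054077148438, 64.03702545166016), (84.07274627685547, 90.77975463867188), 172.57713317871094)
slot ((249.6356201171875, 67.65432739257812), (34.33021926879883, 72.89581298828125), 88.49256896972656)
[289.5     65.8125]
[0.57506499 0.0335326  0.1245    ] [ 0.5591045  -0.00316757  0.1245    ] [0.57321382 0.03372184 0.109     ] 66.49632992139996
```

Emit:
{"api": "move_arm", "payload": {
  "series": [
    [[0, 0, 0], [0.071, -0.006, 0], 0.39],
    [[0, 0, 0], [0.071, -0.006, 0], 0.39],
    [[0, 0, 0], [0.071, -0.007, 0], 0.39],
    [[0, 0, 0], [0, 0, 0.08], 0.39],
    [[0, 0, 0], [0, 0, 0.08], 0.39],
    [[0, 0, 0], [0, 0, 0.08], 0.39],
    [[0, 0, 0], [0, 0, 0.06], 0.39],
    [[0, 0, 0], [0, 0, 0.02], 0.39],
    [[0, 0, 0], [0, 0, 0], 0.39],
    [[0, 0, 0], [0, 0, 0], 0.39]
  ]
}}

```text
time_s: 14.45
tcp_pos: [0.5746, 0.0344, 0.1457]
ee_rot: [[0.933, -0.36, 0.003], [-0.36, -0.933, 0.0], [0.003, -0.001, -1.0]]
wrist_force: [0.5, 0.1, -0.1]
gripper_width: 0.39
gripper_force: 0.0
```

Run:
```python
from h import *
C=r.capture("wrist");S=r.capture("side")
s=r.sense();print(s["tcp_pos"],s["joints"].round(1),proj(S,s["tcp_pos"]),proj(S,[.5735,.034,.125]),proj(C,s["tcp_pos"]))
i=cv2.resize(S["img"][130:230,220:320],(380,380),interpolation=3);j=cv2.resize(C["img"],(420,315))
j=cv2.copyMakeBorder(j,0,65,0,0,0)
cv2.imwrite("pics/s5.png",cv2.cvtColor(np.hstack([i,j]),cv2.COLOR_RGB2BGR))
```

```text
[0.57465798 0.03448915 0.14622071] [ 19.6  20.9 -13.    0.  -55.8  49.3] [272.91875026 180.18913612] [273.33934961 186.47830135] [258.35776028 241.19315455]
```

View pics/s5.png

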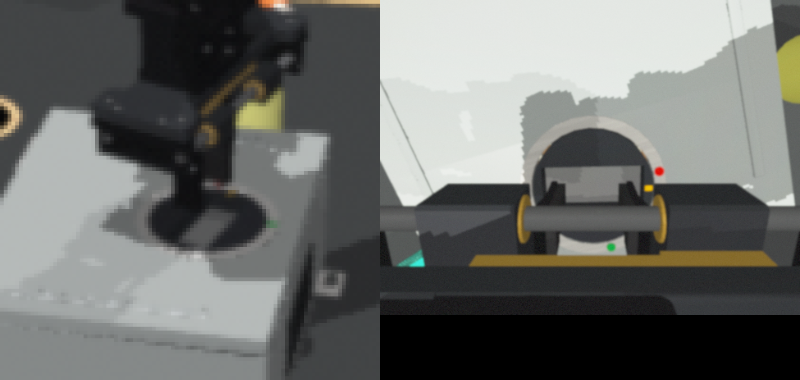

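In the wrist view the fingers, at x 545–640, straddle the slot floor and point along the slot, centred. In the side view they hover over the disc. I descend into the slot.

Emit:
{"api": "move_arm", "payload": {
  "series": [
    [[0, 0, 0], [0, 0, 0.016], 0.39],
    [[0, 0, 0], [0, 0, 0.014], 0.39],
    [[0, 0, 0], [0, 0, 0.008], 0.39],
    [[0, 0, 0], [0, 0, 0.008], 0.39],
    [[0, 0, 0], [0, 0, 0.008], 0.39],
    [[0, 0, 0], [0, 0, 0.007], 0.39],
    [[0, 0, 0], [0, 0, 0.006], 0.39],
    [[0, 0, 0], [0, 0, 0], 0.39]
  ]
}}

```text
time_s: 15.35
tcp_pos: [0.573, 0.034, 0.11]
ee_rot: [[0.933, -0.361, -0.001], [-0.361, -0.933, -0.0], [-0.001, 0.001, -1.0]]
wrist_force: [-0.1, -0.2, 0.1]
gripper_width: 0.389
gripper_force: 0.0
```

Emit:
{"api": "move_arm", "payload": {
  "series": [
    [[0, 0, 0.6], [0, 0, -0.002], 0.39],
    [[0, 0, 0.6], [0, 0, 0], 0.39],
    [[0, 0, 0.6], [0, 0, 0], 0.39],
    [[0, 0, 0.6], [0, 0, 0], 0.39],
    [[0, 0, 0.6], [0, 0, 0], 0.39],
    [[0, 0, 0.6], [0, 0, 0], 0.39],
    [[0, 0, 0.6], [0, 0, 0], 0.39],
    [[0, 0, 0.6], [0, 0, 0], 0.39],
    [[0, 0, 0.6], [0, 0, 0], 0.39],
    [[0, 0, 0.6], [0, 0, 0], 0.39],
    [[0, 0, 0.6], [0, 0, 0], 0.39],
    [[0, 0, 0.6], [0, 0, 0], 0.39]
  ]
}}

```text
time_s: 16.55
tcp_pos: [0.5728, 0.0347, 0.1117]
ee_rot: [[0.462, -0.887, -0.001], [-0.887, -0.462, 0.001], [-0.001, 0.0, -1.0]]
wrist_force: [-1.0, 1.8, 1.6]
gripper_width: 0.391
gripper_force: 1.5
```

```bash
python3 -c "
from station import r
s=r.sense();print(s['moment'],s['joints'].round(1))"
```

```text
[0.6243113  0.64846413 0.04671799] [ 19.6  23.  -15.4  -0.1 -51.6   7.9]
```

Emit:
{"api": "move_arm", "payload": {
  "series": [
    [[0, 0, 0.6], [0, 0, 0], 0.39],
    [[0, 0, 0.6], [0, 0, 0], 0.39],
    [[0, 0, 0.6], [0, 0, 0], 0.39],
    [[0, 0, 0.6], [0, 0, 0], 0.39],
    [[0, 0, 0.6], [0, 0, 0], 0.39],
    [[0, 0, 0.6], [0, 0, 0], 0.39],
    [[0, 0, 0.6], [0, 0, 0], 0.39],
    [[0, 0, 0.6], [0, 0, 0], 0.39],
    [[0, 0, 0.6], [0, 0, 0], 0.39],
    [[0, 0, 0.6], [0, 0, 0], 0.39],
    [[0, 0, 0.6], [0, 0, 0], 0.39],
    [[0, 0, 0.6], [0, 0, 0], 0.39]
  ]
}}

```text
time_s: 17.75
tcp_pos: [0.5732, 0.0346, 0.1108]
ee_rot: [[-0.236, -0.972, -0.0], [-0.972, 0.236, 0.0], [-0.0, 0.0, -1.0]]
wrist_force: [0.8, 1.3, -4.0]
gripper_width: 0.392
gripper_force: 11.4
```

```bash
python3 -c "
from station import r
s=r.sense();print(s['moment'],s['wrist_force'],s['joints'].round(1))"
```

```text
[ 0.2638611  -0.32323617  0.57860699] [ 0.83069126  1.34557439 -3.95435139] [ 19.6  23.1 -15.4  -0.  -51.5 -33.2]
```

Emit:
{"api": "move_arm", "payload": {
  "series": [
    [[0, 0, 0.4], [0, 0, 0], 0.39],
    [[0, 0, 0.4], [0, 0, 0], 0.39],
    [[0, 0, 0], [0, 0, 0], 0.39]
  ]
}}

```text
time_s: 18.05
tcp_pos: [0.5731, 0.0346, 0.111]
ee_rot: [[-0.312, -0.95, -0.0], [-0.95, 0.312, 0.0], [-0.0, 0.001, -1.0]]
wrist_force: [0.7, 2.8, -2.6]
gripper_width: 0.389
gripper_force: 3.1
```

```bash
python3 -c "
from station import r
s=r.sense();print(s['moment'],s['wrist_force'],s['joints'].round(1))"
```

```text
[0.58940377 0.05448756 0.12013912] [ 0.71305783  2.83834682 -2.60736086] [ 19.6  23.1 -15.4  -0.  -51.5 -37.8]
```

Emit:
{"api": "move_arm", "payload": {
  "series": [
    [[0, 0, 0.4], [0, 0, 0], 0.39],
    [[0, 0, 0.4], [0, 0, 0], 0.39],
    [[0, 0, 0.4], [0, 0, 0], 0.39],
    [[0, 0, 0], [0, 0, 0], 0.39]
  ]
}}

```text
time_s: 18.45
tcp_pos: [0.5731, 0.0345, 0.111]
ee_rot: [[-0.415, -0.91, -0.001], [-0.91, 0.415, -0.001], [0.002, 0.0, -1.0]]
wrist_force: [1.1, 2.0, -5.3]
gripper_width: 0.394
gripper_force: 43.6
```

```bash
python3 -c "
from station import r
s=r.sense();print(s['moment'],s['wrist_force'],s['joints'].round(1))"
```

```text
[ 0.61976132 -0.06682238  2.81618985] [ 1.14752604  2.01509007 -5.28405612] [ 19.6  23.1 -15.4   0.1 -51.5 -44.2]
```

The moment has jumped to 2.8 N m, so the disc is at its stop. I back off within the play, lift out and look.

Emit:
{"api": "move_arm", "payload": {
  "series": [
    [[0, 0, -0.8], [0, 0, 0], 0.39],
    [[0, 0, -0.8], [0, 0, 0], 0.39],
    [[0, 0, -0.7], [0, 0, 0], 0.39],
    [[0, 0, 0], [0, 0, -0.02], 0.39],
    [[0, 0, 0], [0, 0, -0.04], 0.39],
    [[0, 0, 0], [0, 0, -0.08], 0.39],
    [[0, 0, 0], [0, 0, -0.1], 0.39],
    [[0, 0, 0], [0, 0, -0.1], 0.39],
    [[0, 0, 0], [0.08, 0, -0.04], 0.39],
    [[0, 0, 0], [0.09, 0, 0], 0.39],
    [[0, 0, 0], [0.09, 0, 0], 0.39],
    [[0, 0, 0], [0.09, 0, 0], 0.39]
  ]
}}

```text
time_s: 19.65
tcp_pos: [0.5364, -0.1387, 0.3034]
ee_rot: [[-0.209, -0.978, 0.003], [-0.978, 0.209, 0.0], [-0.001, -0.003, -1.0]]
wrist_force: [0.6, -0.5, -0.1]
gripper_width: 0.388
gripper_force: 0.0
```

Run:
```python
from h import *
C=r.capture("top");S=r.capture("side")
print(r.sense()["tcp_pos"])
i=cv2.resize(S["img"][130:280,190:340],(400,400),interpolation=3);j=cv2.resize(C["img"][130:280,190:340],(400,400),interpolation=3)
cv2.imwrite("pics/s6.png",cv2.cvtColor(np.hstack([i,j]),cv2.COLOR_RGB2BGR))
```

```text
[ 0.53558854 -0.14135719  0.30322871]
```

View pics/s6.png

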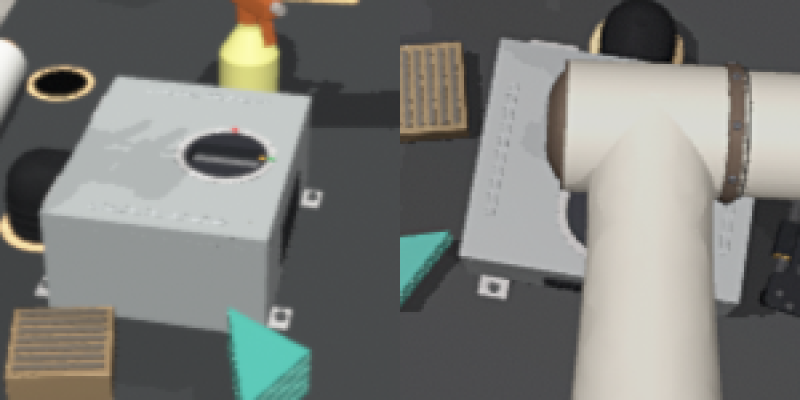

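The side view shows the cover flush, the yellow pointer at the green mark (267,158), and the bottle, glass and old filter standing. The gripper is clear, so I hand in.

```bash
python3 -c "
from station import r
print(r.finish_job())"
```

```text
the job is handed in; nothing more can be done
None
```

The cover is pushed shut on its gasket and the latch is turned clockwise to its stop, with the pointer at the green mark. The glass, spray bottle and old filter are still standing; the job is handed in, about 20 s on the robot's clock.

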